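# Pin the retaining bar of a cheese carrier

### The arm

A 6-joint arm with a two-finger parallel gripper is mounted at the origin on the work surface. World frame = base frame: x ahead of the robot, y to its left, z up, the work surface at z = 0. Lengths are in m, angles in rad, forces in N, time in s.
With the tool pointing down it reaches from about 0.35 to 0.975 m from the base axis. Payload 4.9 kg.
Tool frame: the origin (TCP) lies on the centre line of the jaws, within the pads' length; the fingertips stand 14 mm ahead of it and the grasp point (between the pads) lies 5 mm behind it; x points along the fingers, z is the direction in which the jaws open and shut, and the axes are right-handed (so a half turn about x gives the same grasp; the last joint's range is limited). The gripper opens to 85 mm and grips with 20 to 120 N. Pads are 22 mm wide; open, the fingers measure 114 mm over their backs; the gripper's body (76 mm by 85 mm) begins 54 mm behind the grasp point. The pads swing forward as they close: fully open they stand 13 mm farther back than shut.
Start: joints at [-1.394, 0.053, 1.613, -0, 1.476, -0.119], TCP at [0.182, -0.598, 0.245] pointing down, gripper open.
Joint ranges: [-3.01, 3.01], [-1.01, 2.22], [0.06, 2.58], [-1.02, 4.17], [0.09, 2.62], [-3.14, 3.14]. Speed limits (rad/s): [2.57, 2.57, 3.14, 3.14, 3.14, 3.14].

### API

Orientations are given as a rotation vector (axis times angle).
In Python, from station import ctrl gives the robot as it stands.
- The arm moves only by the tool move_arm, never from a script. Its argument "increments" is a list that holds one entry, the list of rows, each a list of 4 numbers: the shift along the tool's x, y, z in units of 25 cm (1.0 is 25 cm), then the turn about the tool's x in units of 90 degrees (1.0 is 90 degrees). A call has 1 to 20 rows; each row shifts and turns the commanded pose from where the row before left it, along the tool's axes as they then stand; what a row does not reach is not made up. A row lasts 1/12 s, in which the tool goes at most 41.7 mm and 7.16 degrees, less where a joint would pass 70% of its speed; a pose out of reach is approached as far as the arm can. A call with a number of a shift or a turn outside -1 to 1 is refused whole. A call with a gripper value outside its range is refused whole. "gripper" is the closure, from 0 (fully open) to 1 (shut), set as the call begins (left out, the last holds). The fingers move at their own pace and stop on an object; "squeeze" is the grip in N (left out, the last holds). Time passes only in rows, so rows that do not move let the fingers close. It gives the time, the measured TCP pose, the force and the opening at its end, in the units of the state.
- ctrl.get_obs(): the state, without advancing time (a new reading comes with each control period).
- ctrl.get_image(name): name is "side" or "top" or "wrist"; returns a dict with "pixels" (420x560x3 uint8, red, green, blue), "depth" (420x560 float32, m along the optical axis (not along the pixel's ray), 0 where there is no reading), "K" (3x3 intrinsics, pixels), "k1" (the pictures are not rectified: a ray, as slopes to the right and down, at radius r is drawn at 1 + k1 r^2 times it, then the intrinsics apply), "extrinsics" (4x4, takes a point from camera to world coordinates); the wrist camera has in their place "tool_from_camera" (4x4, takes a point from camera to tool coordinates, whose origin is the TCP and whose axes are the tool frame's). Camera axes: x right, y up, looking along -z (the intrinsics and any distortion apply to the point x, -y, -z); pixel columns grow to the right and rows downward; lengths in m; the calibration is good to about 2 mm. A picture is of the moment at which its call begins: read the wrist's pose just before it.
- ctrl.finish_job(): hands the job in, once; it reports no verdict.
Trained networks look in the newest picture that a camera, given by its name, has taken for a name from the list of things; names that differ only in an ending like _2 or _b are one class to them, and where a whole thing is asked for, a point or a joint stands for the part that bears it (a point fixed in the world has none). Each returns a list of dicts, best first, with "score" (0 to 1); they miss things now and then, are a little off and sometimes report something else, mostly with a low value. They report only what shows in the picture. A call takes as long as a camera call. They do not tell look-alikes from the thing itself.
- ctrl.trace(camera, target): "region" (420x560 bool, what is visible of it) and "pixel" ([row, column] in pixels, amid what is visible of it).
The state is a dict: "t": time; "q": joint angles; "dq": joint speeds; "effort": joint torques, N m; "tool_pos": TCP position; "tool_rot": TCP orientation; "contact_force": force on the tool from outside, world axes, zero at the start; "wrist_torque": the same for the moment, N m; "opening": finger opening in m.
Only numpy, scipy, OpenCV 4.12 (cv2) and the standard library are available. Lean on these libraries where they do the work, as an engineer would, in place of code of your own. Each camera call takes 0.05 s, during which the arm holds its last target. There are 200 camera calls.

### The job

Swing the open retaining bar of the cheese carrier shut against its stop, so that the ring at its end lies over the fixed knuckle and the two holes line up. Then take the long pin from the white holder (not one of the two short ones) and put it down through both holes until its collar rests on the bar's ring, and let go of it.

Things in the scene. Friction and masses are not known exactly. Their poses are not given: they have to be found in the camera images.
- pin: Long steel pin, upright in one of 3 holes 35 deep of a white block 50 high (mm). Other holes, 75 apart: short pegs, tops at most 100 above table, too short. Origin: pin axis, collar underside, 90 above table; z up. Below: shank dia 16, 75 long, last 12 tapering to dia 6. Above: collar dia 40, 6 thick, then round grip dia 24, from 6 to 50 above origin (140 above table). About 0.2 kg.
- bar (a joint): Bar angle, rad: 0 shut at its stop, holes aligned; starts 0.35-0.65; stays where left, about 1 N to move at the handle. Upright pivot 220 mm from the fixed knuckle along +y of knuckle; positive swings the ring to +x of knuckle (counter-clockwise from above). Bar 14 mm thick; flat top 100 mm above table. End ring 220 mm from pivot: 44 mm outside, hole 28, from 74 to 100 mm above table.
- handle (a point): Foot of the bar's handle, an upright round black peg 20 mm in diameter, 45 mm high, on top of the bar. Point: on the peg's axis at the bar's top, 100 mm above the table, 140 mm from the pivot towards the ring. Frame turns with the bar: z up, y from ring towards pivot, x across the bar, away from the cheeses.
- knuckle (a point): Centre of the hole at the top of the fixed knuckle, an upright steel tube 44 mm outside, 34 mm high, through hole 28 mm, on the aluminium carrier; 72 mm above the table. z up, y towards the bar's pivot, x away from the two pale cheeses (tops 92 mm above the table) behind the shut bar. With the pin home its collar's underside is 28 mm above this point.
Mind the look-alikes: they are no part of the job. Leave any blue or green look-alike of the pin alone.

How it is judged:
On the way:
1. the bar is swung shut (value of joint bar below 0.08 rad), for 0.2 s.
At the end, for the whole second after the job is handed in: The bar is shut (within 0.08 rad) and the long pin stands, released and at rest, through the bar's ring and the fixed knuckle: its collar's underside 28 mm above the knuckle point to within 10 mm, its axis there within 15 mm of the knuckle's axis, leaning less than 0.2 rad (value of joint bar below 0.08 rad and horizontal distance between pin and knuckle below 0.015 m and z of pin in the frame of knuckle between 0.018 and 0.038 m and angle between pin's own z axis and vertical below 0.2 rad and linear speed of pin below 0.02 m/s); the robot touches nothing.
It also fails if it takes over 50 s, if anything falls off the work surface, if the arm or the gripper's body presses on something with over 40 N, if the wrist force passes 120 N, or if a joint passes its speed limit or range.

## Working session

There is one attempt and no reset: what is moved stays moved. The work goes in short steps, Python scripts to look and compute and a tool call to move; the robot and the scene stay as the last step left them, time stands still between calls to the robot, and variables do not carry over. Pictures are saved under pics/ and viewed, about 8 in all and at most 12, crops included, and the job is handed in when it is done.

Besides the shell and the picture viewer there is one more tool, called by a JSON object that holds its "method" and its "body", one argument or row to a line. move_arm: Moves the arm, as the interface text tells. Shifts and turns lie within -1 to 1; 1 stands for 25 cm of shift or 90 degrees of turn. Its arguments: {"type":"object","properties":{"increments":{"type":"array","items":{"type":"array","items":{"type":"array","items":{"type":"number","minimum":-1,"maximum":1}}}},"gripper":{"type":"number"},"squeeze":{"type":"number"}},"required":["increments"]}

```bash
mkdir -p pics; cat > h.py <<'E'
import numpy as np, cv2
from scipy.spatial.transform import Rotation as R
from station import ctrl
def snap(n,save=None):
    o=ctrl.get_obs(); im=ctrl.get_image(n)
    if 'extrinsics' in im: T=np.array(im['extrinsics'])
    else:
        W=np.eye(4);W[:3,:3]=R.from_rotvec(o['tool_rot']).as_matrix();W[:3,3]=o['tool_pos'];T=W@np.array(im['tool_from_camera'])
    im['T']=T
    if save: cv2.imwrite('pics/'+save,im['pixels'][...,::-1])
    return im
def rays(im,rc):
    rc=np.atleast_2d(rc).astype(float);K=np.array(im['K'])
    d=np.stack([(rc[:,1]-K[0,2])/K[0,0],(rc[:,0]-K[1,2])/K[1,1]],1)
    u=d.copy()
    for _ in range(20): u=d/(1+im['k1']*(u**2).sum(1,keepdims=True))
    return np.c_[u[:,0],-u[:,1],-np.ones(len(u))]
def onz(im,rc,z):
    r=rays(im,rc)@im['T'][:3,:3].T; c=im['T'][:3,3]
    return c+r*((z-c[2])/r[:,2])[:,None]
def pts(im,mask):
    rc=np.argwhere(mask&(im['depth']>0)); d=im['depth'][rc[:,0],rc[:,1]]
    return rc,(rays(im,rc)*d[:,None])@im['T'][:3,:3].T+im['T'][:3,3]
def project(im,P):
    P=np.atleast_2d(P);C=(P-im['T'][:3,3])@im['T'][:3,:3]
    u=np.c_[C[:,0]/-C[:,2],-C[:,1]/-C[:,2]];u=u*(1+im['k1']*(u**2).sum(1,keepdims=True));K=np.array(im['K'])
    return np.c_[u[:,1]*K[1,1]+K[1,2],u[:,0]*K[0,0]+K[0,2]]
E
python3 - <<'E'
from h import *
for n in ['top','side']:
    im=snap(n,n+'1.png')
    print(n,im['T'][:3,3].round(3))
    for t in ['pin','bar','handle','knuckle']:
        try:
            for d in ctrl.trace(n,t)[:4]:
                rc,P=pts(im,d['region'])
                hi=np.percentile(P[:,2],97); top=P[P[:,2]>hi-.01]
                print(t,round(d['score'],2),np.round(d['pixel']),len(P),'med',np.median(P,0).round(3),'zhi',hi.round(3),'topc',top.mean(0).round(3))
        except Exception as e: print(t,e)
E
```

```text
top [ 0.317 -0.037  1.079]
pin 0.56 [260. 401.] 341 med [ 0.349 -0.272  0.083] zhi 0.126 topc [ 0.351 -0.276  0.123]
pin 0.56 [145. 436.] 333 med [ 0.588 -0.364  0.092] zhi 0.126 topc [ 0.592 -0.368  0.123]
pin 0.55 [198. 402.] 323 med [ 0.472 -0.285  0.109] zhi 0.141 topc [ 0.476 -0.289  0.139]
bar 0.84 [153. 192.] 1619 med [0.581 0.14  0.098] zhi 0.143 topc [0.592 0.122 0.143]
handle 0.8 [155. 192.] 1522 med [0.58  0.14  0.098] zhi 0.143 topc [0.592 0.123 0.143]
knuckle 0.92 [215. 199.] 12819 med [0.455 0.123 0.087] zhi 0.1 topc [0.472 0.134 0.095]
side [0.242 0.601 0.538]
pin 0.87 [159. 295.] 286 med [ 0.59  -0.363  0.082] zhi 0.126 topc [ 0.59  -0.363  0.123]
pin 0.66 [168. 325.] 317 med [ 0.472 -0.284  0.102] zhi 0.141 topc [ 0.472 -0.286  0.138]
pin 0.57 [189. 372.] 418 med [ 0.349 -0.271  0.082] zhi 0.126 topc [ 0.347 -0.273  0.123]
bar 0.85 [275. 201.] 1507 med [0.554 0.179 0.1  ] zhi 0.145 topc [0.59  0.126 0.143]
handle 0.61 [273. 202.] 1488 med [0.554 0.18  0.1  ] zhi 0.145 topc [0.59  0.126 0.143]
knuckle 0.58 [311. 263.] 15435 med [0.434 0.203 0.08 ] zhi 0.101 topc [0.456 0.149 0.096]
```

View pics/top1.png

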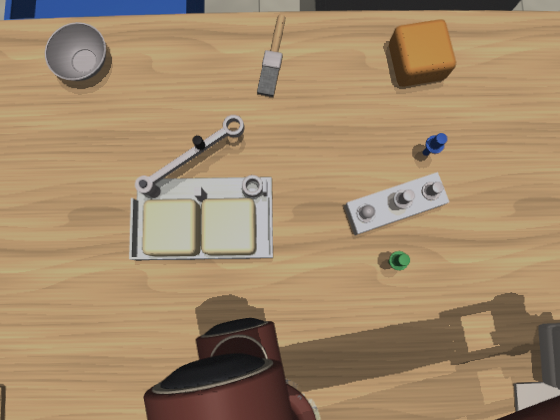

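View pics/side1.png

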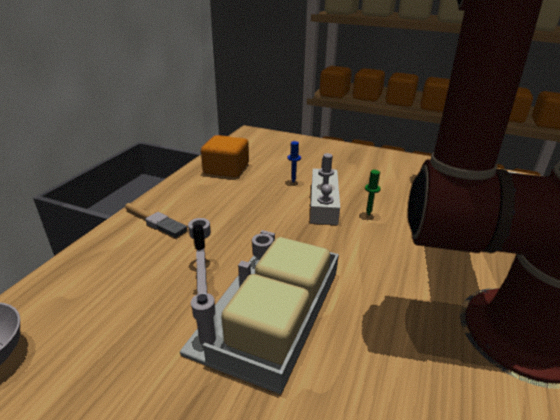

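The top view shows the knuckle ring at (186,252), the bar pivot at (184,145), the bar ring at (126,233) and the handle at (143,199). The long pin is the middle one in the white holder, at (198,402), with its top at z≈0.139. The blue and green ones stand free. Next I refine these points.

```bash
python3 - <<'E'
from h import *
im=snap('top')
px=im['pixels']; 
for n,rc,z in [('knuckle',(186,252),.072),('pivot',(184,145),.1),('ring',(126,233),.1),('handletop',(141,198),.145)]:
    print(n,onz(im,rc,z).round(4))
# handle top/pin top by depth
allrc,P=pts(im,np.ones((420,560),bool))
def near(c,r,z0,z1):
    m=(np.hypot(P[:,0]-c[0],P[:,1]-c[1])<r)&(P[:,2]>z0)&(P[:,2]<z1);return P[m]
k=onz(im,(186,252),.072)[0]
for n,c,z0,z1,r in [('knuckle',k,.064,.08,.027),('ring',onz(im,(126,233),.1)[0],.093,.107,.026),('handle',(.592,.123),.135,.152,.02),('pin',(.475,-.289),.132,.148,.02),('holder',(.475,-.289),.044,.056,.12)]:
    q=near(c,r,z0,z1); (x,y),rad=cv2.minEnclosingCircle(q[:,:2].astype(np.float32)); print(n,len(q),q.mean(0).round(4),(round(x,4),round(y,4)),round(rad,4))
    if n=='holder': print(cv2.minAreaRect(q[:,:2].astype(np.float32)))
o=ctrl.get_obs();print(o['t'],o['tool_pos'],R.from_rotvec(o['tool_rot']).as_matrix().round(3),o['opening'])
a=px[95:225,110:285];b=px[165:245,335:460]
cv2.imwrite('pics/c.png',cv2.resize(a,None,fx=4,fy=4,interpolation=2)[...,::-1])
E
```

```text
knuckle [[0.5118 0.0191 0.072 ]]
pivot [[0.5153 0.2351 0.1   ]]
ring [[0.6336 0.0554 0.1   ]]
handletop [[0.59   0.1201 0.145 ]]
knuckle 236 [0.5149 0.0167 0.0706] (0.5117, 0.0193) 0.0266
ring 233 [0.6352 0.0571 0.0987] (0.636, 0.0588) 0.0245
handle 87 [0.5917 0.1224 0.1432] (0.5923, 0.1228) 0.0103
pin 123 [ 0.4756 -0.2887  0.1385] (0.4754, -0.2893) 0.0121
holder 2409 [ 0.4729 -0.2853  0.0494] (0.4761, -0.2909) 0.11
((0.47616931796073914, -0.29073411226272583), (0.07037019729614258, 0.2109675258398056), 17.53430938720703)
0.55 [ 0.18217613 -0.59782869  0.24527496] [[ 0.     0.957  0.292]
 [ 0.     0.292 -0.957]
 [-1.     0.    -0.   ]] 0.0850887637537226
```

View pics/c.png

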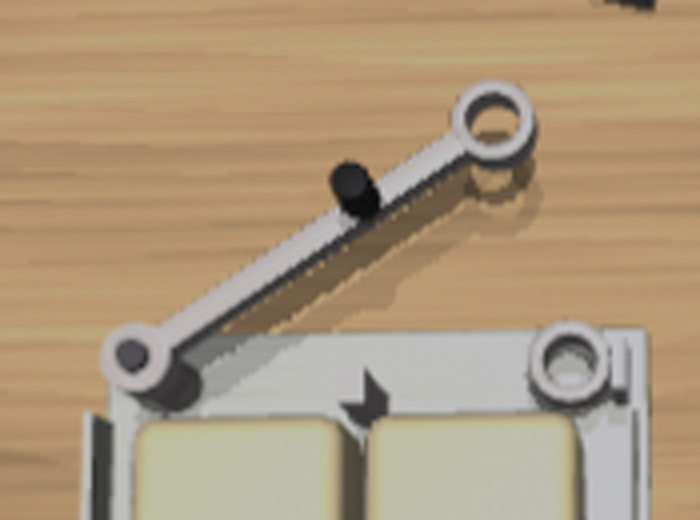

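The crop confirms knuckle, pivot, ring and handle. All distances fit the given sizes to within about 4 mm, and the bar angle is about 0.6 rad. First I go to the far side of the handle with the fingers shut.

{"method": "move_arm", "body": {
  "increments": [
    [[0,0.12,-0.104,0],[0,0.12,-0.104,0],[0,0.12,-0.104,0],[0,0.12,-0.104,0],[0,0.12,-0.104,0],[0,0.12,-0.104,0],[0,0.12,-0.104,0],[0,0.12,-0.104,0],[0,0.12,-0.104,0],[0,0.12,-0.104,0],[0,0.12,-0.104,0],[0,0.12,-0.104,0],[0,0.12,-0.104,0],[0,0.12,-0.104,0],[0,0.12,-0.104,0],[0,0.12,-0.104,0],[0,0.12,-0.104,0],[0,0.12,-0.104,0],[0,0.12,-0.104,0],[0,0.12,-0.104,0]]
  ],
  "gripper": 1
}}

```text
t: 2.22
tool_pos: [0.6053, 0.0765, 0.2455]
tool_rot: [0.988, 1.334, -0.988]
contact_force: [1.6, -0.6, -0.1]
opening: -0.0003
```

{"method": "move_arm", "body": {
  "increments": [
    [[0,0.12,-0.095,0],[0,0.12,-0.095,0],[0,0,0,0],[0.12,0,0,0],[0.12,0,0,0],[0.12,0,0,0],[0.12,0,0,0],[0,0,0,0]]
  ]
}}

```text
t: 2.88
tool_pos: [0.6433, 0.1367, 0.1172]
tool_rot: [0.983, 1.345, -0.998]
contact_force: [-1.4, -0.3, -0.9]
opening: -0.0002
```

```bash
python3 - <<'E'
from h import *
o=ctrl.get_obs();print(o['tool_pos'],R.from_rotvec(o['tool_rot']).as_matrix().round(3))
Rm=R.from_rotvec(o['tool_rot']).as_matrix()
for n,p in [('handle now',[.592,.1225]),('shut contact',[.513,.098])]:
    print(n,Rm.T@(np.array([*p,.126])-o['tool_pos']))
snap('side','side2.png')
E
```

```text
[0.64328299 0.13674739 0.11720025] [[-0.013  0.957  0.291]
 [-0.001  0.291 -0.957]
 [-1.    -0.013 -0.003]]
handle now [-0.0081008  -0.0533194  -0.00133687]
shut contact [-0.00702171 -0.13602316 -0.00092064]
```

View pics/side2.png

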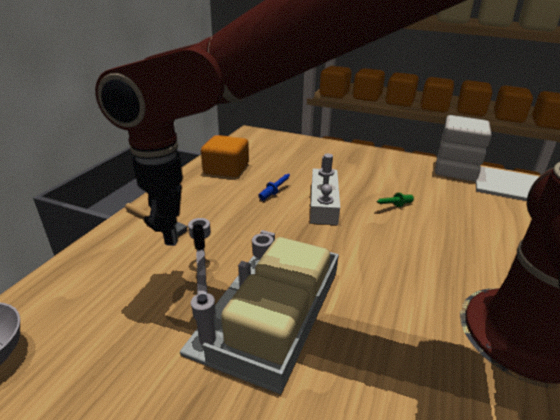

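The tool stands beside the handle on its far side. The two coloured look-alikes have toppled, although the arm passed well above them, and they stay ignored. Now I push along −y of the tool, slowly near the end.

{"method": "move_arm", "body": {
  "increments": [
    [[-0.032,0,0,0],[0,-0.06,0,0],[0,-0.06,0,0],[0,-0.06,0,0],[0,-0.06,0,0],[0,-0.06,0,0],[0,-0.06,0,0],[0,-0.03,0,0],[0,0,0,0]]
  ]
}}

```text
t: 3.68
tool_pos: [0.5558, 0.1088, 0.137]
tool_rot: [0.991, 1.331, -0.985]
contact_force: [0.7, 0.1, 0.7]
opening: -0.0
```

{"method": "move_arm", "body": {
  "increments": [
    [[0.03,-0.02,0,0],[0,-0.02,0,0],[0,-0.02,0,0],[0,-0.016,0,0],[0,0,0,0],[0,0,0,0]]
  ]
}}

```text
t: 4.18
tool_pos: [0.5361, 0.1033, 0.1254]
tool_rot: [0.988, 1.336, -0.99]
contact_force: [-0.1, -0.1, -0.6]
opening: 0.0003
```

```bash
cat > bar.py <<'E'
from h import *
im=snap('top'); o=ctrl.get_obs(); print(o['tool_pos'],o['contact_force'])
for d in ctrl.trace('top','bar')[:1]:
    rc,P=pts(im,d['region']); P=P[(P[:,2]>.09)&(P[:,2]<.108)]
    q=P[P[:,1]<.215]; c=np.polyfit(q[:,1],q[:,0],1); print('slope',c, 'y range',P[:,1].min(),P[:,1].max())
E
python3 bar.py
```

```text
[0.53628422 0.10333077 0.12542239] [-1.36854064 -0.30528492  0.25191481]
slope [0.01102475 0.51695116] y range -0.0027985035508148876 0.20769258241179933
```

{"method": "move_arm", "body": {
  "increments": [
    [[0,-0.008,0,0],[0,-0.008,0,0],[0,0,0,0],[0,0,0,0]]
  ]
}}

```text
t: 4.62
tool_pos: [0.5341, 0.1027, 0.1259]
tool_rot: [0.991, 1.332, -0.985]
contact_force: [6.8, 2.6, -4.1]
opening: 0.0004
```

The 7 N of force shows the bar is at its stop. Back off, lift and look.

{"method": "move_arm", "body": {
  "increments": [
    [[0,0.08,0,0],[0,0.08,0,0],[-0.16,0,0,0],[-0.16,0,0,0],[-0.16,0,0,0],[0,0,0.16,0],[0,0,0.16,0],[0,0,0.16,0],[0,0,0.16,0],[0,0,0.16,0],[0,0,0,0]]
  ],
  "gripper": 0.35
}}

```text
t: 5.53
tool_pos: [0.6302, -0.0837, 0.2455]
tool_rot: [0.991, 1.331, -0.995]
contact_force: [-1.1, 0.7, 0.1]
opening: 0.0551
```

```bash
python3 bar.py; python3 - <<'E'
from h import *
t=snap('top','top3.png'); w=snap('wrist','wrist3.png')
a=t['pixels'][140:240,110:285]; cv2.imwrite('pics/d.png',np.vstack([cv2.resize(a,(560,320),interpolation=2),cv2.resize(w['pixels'],(560,280))])[...,::-1])
o=ctrl.get_obs();Rm=R.from_rotvec(o['tool_rot']).as_matrix()
print(o['t'],o['tool_pos'],o['opening'],(Rm.T@(np.array([.4754,-.2893,.24])-o['tool_pos'])/.25).round(3))
E
```

```text
[ 0.62958029 -0.08071008  0.24535287] [-0.29991148  0.34203012 -0.11887342]
slope [-0.00225257  0.51553218] y range 0.07201046418295315 0.2565598184284712
5.7333 [ 0.62904357 -0.07669572  0.2455042 ] 0.055506132639535896 [ 0.022 -0.836  0.634]
```

View pics/d.png

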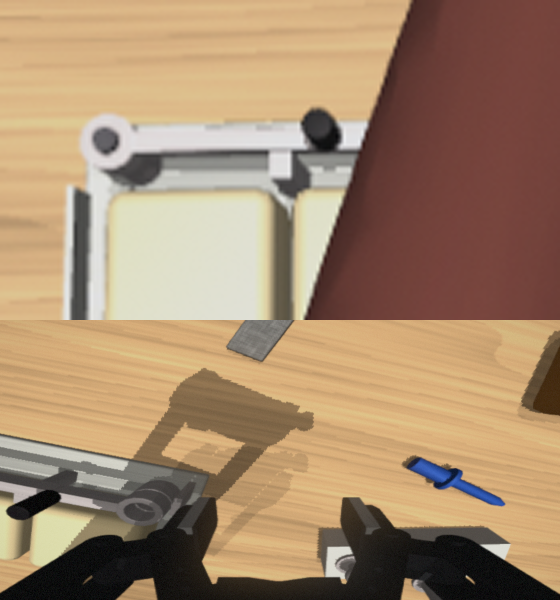

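The bar lies shut over the knuckle. Now I move above the long pin.

{"method": "move_arm", "body": {
  "increments": [
    [[0,-0.12,0.09,0],[0,-0.12,0.09,0],[0,-0.12,0.09,0],[0,-0.12,0.09,0],[0,-0.12,0.09,0],[0,-0.12,0.09,0],[0,-0.12,0.09,0],[0,0,0,0],[0,0,0,0],[0,0,0,0]]
  ]
}}

```text
t: 6.57
tool_pos: [0.4748, -0.288, 0.2459]
tool_rot: [0.988, 1.335, -0.987]
contact_force: [0.4, -0.6, -0.4]
opening: 0.0554
```

```bash
python3 - <<'E'
from h import *
w=snap('wrist','wrist4.png');s=snap('side')
o=ctrl.get_obs();Rm=R.from_rotvec(o['tool_rot']).as_matrix()
for n,im in [('w',w),('s',s)]:
    rc,P=pts(im,np.ones((420,560),bool)); 
    q=P[(np.hypot(P[:,0]-.4754,P[:,1]+.289)<.025)&(P[:,2]>.134)&(P[:,2]<.148)]
    if len(q): print(n,len(q),q.mean(0),cv2.minEnclosingCircle(q[:,:2].astype(np.float32)))
print(o['t'],o['tool_pos'],o['opening'],(Rm.T@(np.array([.4754,-.2893,.121])-o['tool_pos'])/.25).round(3))
p=np.hstack([w['pixels'],s['pixels'][100:300,200:480].repeat(2,0).repeat(1,1)[:420] if 0 else cv2.resize(s['pixels'][120:260,240:400],(480,420))])
cv2.imwrite('pics/e.png',cv2.resize(p,(800,323))[...,::-1])
E
```

```text
w 861 [ 0.47219068 -0.28914671  0.14023827] ((0.47102048993110657, -0.2895365059375763), 0.012068046256899834)
s 47 [ 0.47101757 -0.2854122   0.13976032] ((0.47165921330451965, -0.2879319190979004), 0.011810722760856152)
6.6667 [ 0.47521853 -0.28767334  0.24579467] 0.05563516836170048 [ 0.499 -0.001  0.007]
```

View pics/e.png

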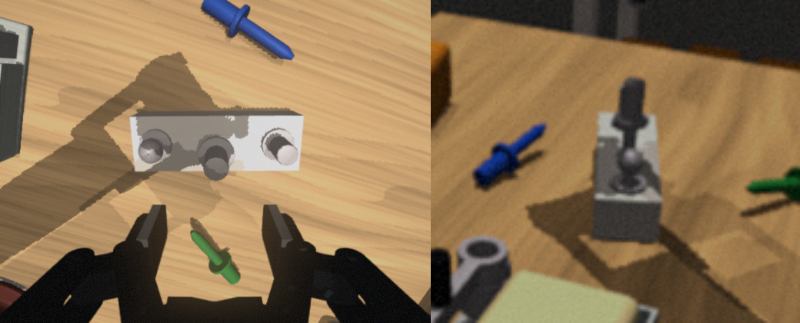

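The wrist and side views agree on the middle, tall pin at about (0.472, −0.289). Descend with a 3 mm correction.

{"method": "move_arm", "body": {
  "increments": [
    [[0.12,-0.012,0.005,0],[0.12,0,0,0],[0.12,0,0,0],[0.1,0,0,0],[0.05,0,0,0],[0,0,0,0],[0,0,0,0]]
  ]
}}

```text
t: 7.25
tool_pos: [0.4725, -0.2906, 0.1184]
tool_rot: [0.988, 1.336, -0.987]
contact_force: [0.4, -0.3, 0.5]
opening: 0.0551
```

{"method": "move_arm", "body": {
  "increments": [
    [[0,0,0,0],[0,0,0,0],[0,0,0,0],[0,0,0,0],[0,0,0,0],[0,0,0,0]]
  ],
  "gripper": 1,
  "squeeze": 60
}}

```text
t: 7.75
tool_pos: [0.4731, -0.2921, 0.1207]
tool_rot: [0.988, 1.331, -0.988]
contact_force: [-0.5, 1.8, 5.9]
opening: 0.0225
```

{"method": "move_arm", "body": {
  "increments": [
    [[-0.04,0,0,0],[-0.08,0,0,0],[-0.12,0,0,0],[-0.12,0,0,0],[-0.12,0,0,0],[-0.08,0,0,0],[0,0,0,0],[0,0,0,0]]
  ]
}}

```text
t: 8.42
tool_pos: [0.4721, -0.2917, 0.2594]
tool_rot: [0.988, 1.332, -0.989]
contact_force: [-0.7, 1.1, -2.2]
opening: 0.0225
```

```bash
python3 - <<'E'
from h import *
o=ctrl.get_obs();Rm=R.from_rotvec(o['tool_rot']).as_matrix()
t=snap('top');s=snap('side')
rc,P=pts(t,np.ones((420,560),bool))
# ring, bar shut: look for ring top around knuckle
q=P[(np.hypot(P[:,0]-.512,P[:,1]-.018)<.03)&(P[:,2]>.094)&(P[:,2]<.106)&(P[:,1]<.04)]
print(len(q),q.mean(0) if len(q) else '',cv2.minEnclosingCircle(q[:,:2].astype(np.float32)) if len(q) else '')
a=cv2.resize(t['pixels'][150:220,190:290],(400,280),interpolation=2)
b=cv2.resize(s['pixels'][80:300,200:400],(364,400))
a=cv2.copyMakeBorder(a,0,120,0,0,0); cv2.imwrite('pics/f.png',np.hstack([a,b])[...,::-1])
print(o['tool_pos'],o['opening'],o['contact_force'],(Rm.T@(np.array([.513,.018,.24])-o['tool_pos'])/.25).round(3))
E
```

```text
221 [0.51527346 0.01894828 0.09881668] ((0.5155666470527649, 0.01876864768564701), 0.02184227667748928)
[ 0.47211273 -0.29165175  0.25943256] 0.022452149803786757 [-0.71334288  1.05825975 -2.19317515] [ 0.076  0.517 -1.137]
```

View pics/f.png

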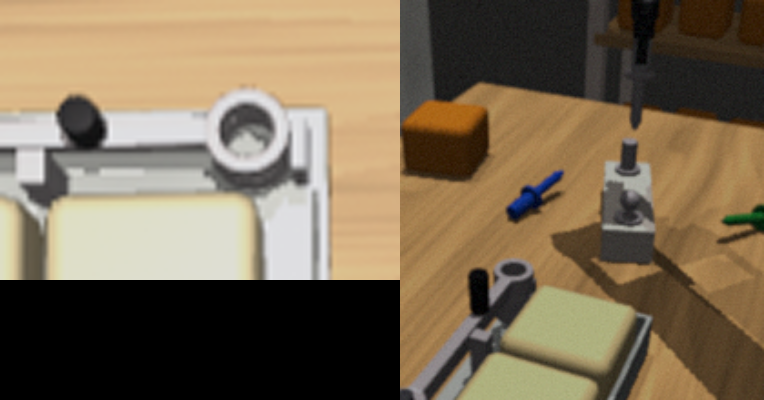

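The pin hangs upright in the jaws. The ring over the knuckle is at (0.5155, 0.0188) with radius 21.8 mm, which matches 22. I move over it using the same-camera difference between pin and ring.

{"method": "move_arm", "body": {
  "increments": [
    [[0,0.0644,-0.1416,0],[0,0.0644,-0.1416,0],[0,0.0644,-0.1416,0],[0,0.0644,-0.1416,0],[0,0.0644,-0.1416,0],[0,0.0644,-0.1416,0],[0,0.0644,-0.1416,0],[0,0.0644,-0.1416,0],[0,0,0,0],[0,0,0,0],[0,0,0,0],[0.12,0,0,0],[0.04,0,0,0],[0,0,0,0],[0,0,0,0]]
  ]
}}

```text
t: 9.77
tool_pos: [0.5117, 0.0161, 0.2169]
tool_rot: [0.989, 1.337, -0.992]
contact_force: [-0.9, 0.3, -1.1]
opening: 0.0226
```

```bash
cat > chk.py <<'E'
from h import *
import sys
o=ctrl.get_obs();s=snap('side');w=snap('wrist')
b=cv2.resize(s['pixels'][150:300,190:350],(448,420),interpolation=2)
cv2.imwrite('pics/'+sys.argv[1],cv2.resize(np.hstack([b,w['pixels']]),(800,333))[...,::-1])
print(o['t'],o['tool_pos'],o['contact_force'],R.from_rotvec(o['tool_rot']).as_matrix().round(3)[2])
for n,im in [('s',s),('w',w)]:
    rc,P=pts(im,np.ones((420,560),bool))
    q=P[(np.hypot(P[:,0]-.513,P[:,1]-.018)<.03)&(P[:,2]>.096)&(P[:,2]<.105)&(P[:,1]<.042)]
    if len(q): print(n,'ring',len(q),q.mean(0).round(4),cv2.minEnclosingCircle(q[:,:2].astype(np.float32)))
    for d in ctrl.trace({'s':'side','w':'wrist'}[n],'pin')[:3]:
        rc,P=pts(im,d['region']); print(n,'pin',d['score'],np.median(P,0).round(4))
        for lo in np.arange(.11,.2,.015):
            q=P[(P[:,2]>lo)&(P[:,2]<lo+.015)]
            if len(q)>8: print(round(lo,3),len(q),q.mean(0).round(4))
E
python3 chk.py g.png
```

```text
9.7667 [0.5116524  0.01612491 0.2168894 ] [-0.89609857  0.32072871 -1.08748647] [-1.    -0.003 -0.001]
s ring 173 [0.5125 0.021  0.0999] ((0.5125452280044556, 0.018877895548939705), 0.022862853482365608)
s pin 0.94 [0.5083 0.022  0.1712]
0.11 22 [0.5093 0.0203 0.1195]
0.125 53 [0.5085 0.0218 0.1324]
0.14 58 [0.5091 0.0216 0.1479]
0.155 61 [0.5096 0.0215 0.1628]
0.17 41 [0.5093 0.0216 0.1751]
0.185 171 [0.5071 0.0254 0.1928]
0.2 16 [0.5029 0.0214 0.2064]
s pin 0.6 [ 0.2853 -0.3457  0.0277]
s pin 0.43 [ 0.6062 -0.2971  0.0311]
w ring 1366 [0.5171 0.0215 0.1004] ((0.513881266117096, 0.0200442373752594), 0.022663898766040802)
w pin 0.91 [0.5192 0.0191 0.2243]
0.125 155 [0.5173 0.0197 0.1335]
0.14 195 [0.5176 0.0193 0.1474]
0.155 24 [0.5184 0.0195 0.1562]
0.185 1820 [0.5229 0.0205 0.1942]
0.2 719 [0.5202 0.0198 0.2078]
```

View pics/g.png

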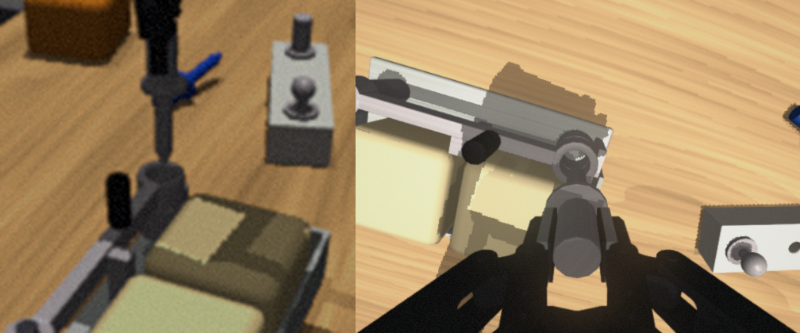

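Both cameras put the pin about 2–3 mm short of the ring centre. I correct that and lower.

{"method": "move_arm", "body": {
  "increments": [
    [[0,0.01,-0.009,0],[0,0,0,0],[0.04,0,0,0],[0.04,0,0,0],[0.04,0,0,0],[0.04,0,0,0],[0,0,0,0]]
  ]
}}

```text
t: 10.55
tool_pos: [0.5122, 0.0202, 0.1744]
tool_rot: [0.987, 1.34, -0.992]
contact_force: [-0.5, 0.3, -2.3]
opening: 0.0226
```

No resistance, so I continue.

{"method": "move_arm", "body": {
  "increments": [
    [[0.04,0,0,0],[0.04,0,0,0],[0.04,0,0,0],[0.03,0,0,0],[0,0,0,0],[0,0,0,0]]
  ]
}}

```text
t: 11.05
tool_pos: [0.5139, 0.0201, 0.14]
tool_rot: [0.988, 1.336, -0.989]
contact_force: [-0.4, -0.3, -0.8]
opening: 0.0224
```

{"method": "move_arm", "body": {
  "increments": [
    [[0.016,0,0,0],[0.016,0,0,0],[0.008,0,0,0],[0,0,0,0],[0,0,0,0],[0,0,0,0]]
  ]
}}

```text
t: 11.55
tool_pos: [0.5146, 0.02, 0.1311]
tool_rot: [0.989, 1.334, -0.988]
contact_force: [-0.3, 0.1, -0.3]
opening: 0.0227
```

The collar is now 1–2 mm above the ring. I release with partial opening and then lift.

{"method": "move_arm", "body": {
  "increments": [
    [[0,0,0,0],[0,0,0,0],[0,0,0,0],[0,0,0,0],[0,0,0,0],[-0.06,0,0,0],[-0.12,0,0,0],[-0.12,0,0,0],[-0.12,0,0,0],[0,0.16,0.06,0],[0,0.16,0.06,0],[0,0.16,0.06,0],[0,0,0,0],[0,0,0,0],[0,0,0,0]]
  ],
  "gripper": 0.4
}}

```text
t: 12.8
tool_pos: [0.6387, 0.0122, 0.2351]
tool_rot: [0.988, 1.336, -0.989]
contact_force: [-0.3, -0.6, 1.0]
opening: 0.0513
```

```bash
python3 chk.py k.png; python3 - <<'E'
from h import *
for n in ['top','side','wrist']:
    im=snap(n); rc,P=pts(im,np.ones((420,560),bool))
    for lo,hi in [(.1,.104),(.104,.11),(.144,.156)]:
        q=P[(np.hypot(P[:,0]-.513,P[:,1]-.018)<.027)&(P[:,2]>lo)&(P[:,2]<hi)]
        if len(q)>5: print(n,lo,len(q),q.mean(0).round(4),cv2.minEnclosingCircle(q[:,:2].astype(np.float32)))
E
python3 bar.py
```

```text
12.8 [0.63871807 0.01219334 0.23512811] [-0.29355515 -0.60702084  0.97596909] [-1.    -0.002 -0.001]
s ring 85 [0.5056 0.0322 0.1008] ((0.5128623247146606, 0.020932406187057495), 0.021667605265975)
s pin 0.84 [ 0.2843 -0.3476  0.0275]
s pin 0.59 [ 0.6136 -0.2672  0.0269]
w ring 337 [0.5279 0.0141 0.1004] ((0.5172749161720276, 0.016090288758277893), 0.02095741406083107)
w pin 0.78 [0.5221 0.0202 0.1323]
0.11 301 [0.5226 0.0215 0.1176]
0.125 336 [0.5225 0.0218 0.1326]
0.14 815 [0.5167 0.0209 0.149 ]
w pin 0.57 [ 0.6198 -0.2663  0.0279]
side 0.1 56 [0.5055 0.0329 0.1015] ((0.5094737410545349, 0.023950140923261642), 0.021284090355038643)
side 0.104 116 [0.5109 0.027  0.1067] ((0.5146558284759521, 0.0209505558013916), 0.02071082405745983)
side 0.144 95 [0.5128 0.0239 0.1494] ((0.5135586261749268, 0.021071674302220345), 0.012262760661542416)
wrist 0.1 184 [0.5271 0.0132 0.1013] ((0.516991376876831, 0.016357097774744034), 0.020993905141949654)
wrist 0.104 513 [0.5226 0.0158 0.1068] ((0.5162280797958374, 0.018323959782719612), 0.01924881897866726)
wrist 0.144 728 [0.5157 0.0207 0.1499] ((0.5134852528572083, 0.020854804664850235), 0.012347935698926449)
[0.63869095 0.01221112 0.23659503] [ 1.22915163 -0.35099519  0.68485602]
slope [-0.01181919  0.51753939] y range 0.18635544980137708 0.25656551164151337
```

View pics/k.png

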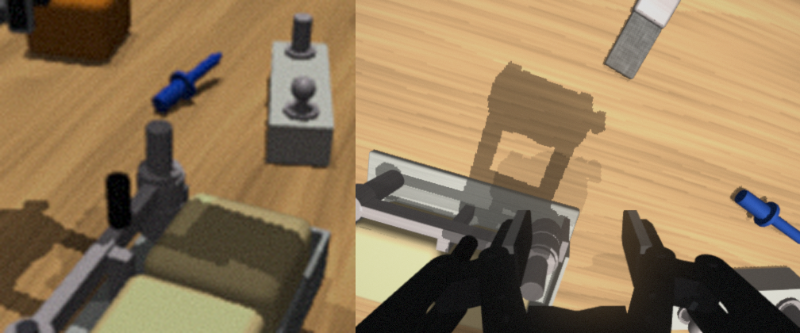

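The pin stands home: its top is at z≈0.150, its collar top is at ≈0.106, and it is upright in the ring. I hand the job in.

```bash
python3 -c "
from station import ctrl
print(ctrl.finish_job())"
```

```text
the job is handed in; nothing more can be done
None
```

I swung the bar shut, took the long pin (the middle one in the white holder) and lowered it through the bar's ring and the knuckle. I then let go of it, moved the gripper clear and handed the job in after about 13 s of robot time. No verdict came back.

**Bar:** I pushed it by the handle until about 7 N showed it was against its stop. A camera fit just before that last push put it within about 0.01 rad of shut. The final fit, at a slope of −0.012, is unreliable because the arm hid most of the bar.

**Pin:** The last side and wrist views show the grip's top at z ≈ 0.150, so the collar's underside is at about 0.100 as required. The grip's top is at (0.5135, 0.021), about 2 mm from the ring centre at about (0.513, 0.019). The pin looks upright in the pictures.

**What disagreed:**
- The network did not find the placed pin in the last side picture. There I relied on the depth readings and the picture itself.
- The top camera reads about 3 mm further in +x than the other two, so I worked with differences within one camera.
- The blue and green look-alikes toppled during the first move, when the fingertips were about 0.1 m above them. I never went near them on purpose.

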